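# Set a flat bar to its scribed line in the saw block and clamp it

### The arm

A 6-joint arm with a two-finger parallel gripper is mounted at the origin on a cart in front of the work surface, level with it; the furniture and walls round the work are solid. World frame = base frame: x ahead of the robot, y to its left, z up, the work surface at z = 0. Lengths are in mm, angles in rad, forces in N, time in s.
With the tool pointing down it reaches from about 250 to 725 mm from the base axis. Payload 9.7 kg.
Tool frame: the origin (TCP) lies between the finger pads; the fingertips stand 14 mm ahead of it and the grasp point (between the pads) lies 5 mm behind it; z points along the fingers, y is the line along which they close (so a half turn about z gives the same grasp; the last joint's range is limited). The gripper opens to 85 mm and grips with 20 to 120 N. Pads are 22 mm wide; open, the fingers measure 114 mm over their backs; the gripper's body (76 mm by 85 mm) begins 54 mm behind the grasp point. The pads swing forward as they close: fully open they stand 13 mm farther back than shut.
Start: joints at [1.243, 0.087, 0.176, 1.66, 0, 1.571], TCP at [177.076, 520.712, 245.284] pointing down, gripper open.
Joint ranges: [-3.13, 3.13], [-0.85, 1.81], [-1.15, 1.24], [-2.2, 2.28], [-1.44, 1.52], [-3.14, 3.14]. Speed limits (rad/s): [2.22, 2.22, 2.57, 3.14, 3.14, 3.14].

### API

Orientations are given as a unit quaternion [x, y, z, w].
In Python, from workcell import env, vision, workorder gives the robot as it stands. The module is installed in compiled form; this text tells all that it offers.
- The arm moves only by the tool arm_command, never from a script. Its argument "motion" is a list of rows, each a list of 3 entries, a list of its own where there are three numbers: the closure, from 0 (fully open) to 1 (shut), then the shift along the world's x, y, z in mm, then the turn about the world's z in degrees. In form: [[claw, [tx, ty, tz], roll], ...]. A call has 1 to 12 rows; each row is the pose to reach, as a shift and turn from the pose commanded when the call began; what a row does not reach only later rows make up. A row lasts 1/10 s, in which the tool goes at most 50 mm and 8.59 degrees, less where a joint would pass 70% of its speed; a pose out of reach is approached as far as the arm can. A call with a gripper value outside its range is refused whole. The fingers move at their own pace and stop on an object; "grip_force" is the grip in N (left out, the last holds). Time passes only in rows, so rows that repeat a pose let the fingers close. It gives the time, the measured TCP pose, the force, the opening and the grip force at its end, in the units of the state.
- env.read_state(): the state, without advancing time (a new reading comes with each control period).
- vision.get_image(name): name is "scene" or "top" or "wrist"; returns a dict with "pixels" (420x560x3 uint8, red, green, blue), "z_map" (420x560 float32, mm along the optical axis (not along the pixel's ray), 0 where there is no reading), "fx", "fy", "cx", "cy" (pixels), "rvec" (rotation vector, rad) and "tvec" (3), from world to camera coordinates, as OpenCV has them; the wrist camera has in their place "mount" (4x4, takes a point from camera to tool coordinates, whose origin is the TCP and whose axes are the flange's). Camera axes: x right, y down, z forward; pixel columns grow to the right and rows downward; lengths in mm; the calibration is good to about 2 mm. A picture is of the moment at which its call begins: read the wrist's pose just before it.
- workorder.close_job(): hands the job in; it is judged then, once.
The state is a dict: "time": time; "joint_pos": joint angles; "joint_velocities": joint speeds; "tau": joint torques, N m; "position": TCP position; "eef_rot": TCP orientation; "contact_force": force on the tool from outside, world axes, zero at the start; "moment": the same for the moment, N m; "width": finger opening in mm; "grasp_force": force on a finger pad.
Only numpy, scipy, OpenCV 4.12 (cv2) and the standard library are available. Lean on these libraries where they do the work, as an engineer would, in place of code of your own. Each camera call takes 0.05 s, during which the arm holds its last target. There are 200 camera calls.

### The job

The steel flat bar is to be sawn at its scribed line: without picking it up, push it along the channel of the wooden saw block with your fingertips until it hangs out over the block's right-hand edge just so far that the scribed white line lies level with that edge. Then press the red handle of the toggle clamp all the way down, so that the rubber foot holds the bar there, and leave everything else as it lies.

Things in the scene. Friction and masses are not known exactly. Their poses are not given: they have to be found in the camera images.
- saw_block: Fixed beech block, 130 (x) x 150 (y) mm, 40 mm high. Origin: centre of its underside; x points across it, away from the robot, y left along the channel (it stands turned 14 to 35 deg to the left). On top, centred at x +30 mm, an open-ended channel 33 mm wide between aluminium guides 6 mm high. Right-hand edge at y -75 mm, left one at +75. A toggle clamp is bolted on at y -30 mm, on the robot's side of the channel.
- saw_edge (a point): Point in the middle of the channel's floor on the right-hand edge of the block (block frame +30, -75, +40 mm); same axes as the block. The scribed line has to come over this edge.
- flat_bar: Loose dark steel flat bar, 30 (x) x 220 (y) x 4 mm, about 0.2 kg, lying in the channel (1.5 mm play each side), its left end standing out past the block's left side, 40 mm above the worktop, where it can be pushed. Origin: centre of its underside; y points along it to the left. Near its right end a band of blue marking ink with the scribed white line across it.
- scribe_line (a point): Middle of the scribed white line, on the bar's top face, 70 mm right of the bar's centre and 40 mm from its right end. At the start it lies 20 to 50 mm left of the block's right-hand edge.
- bar_tail (a point): Centre of the bar's left end face (30 mm wide, 4 mm high, free below and above), 110 mm left of the bar's centre, 180 mm left of the scribed line.
- clamp_handle (a joint): Angle of the clamp's red handle, rad: 0 at the start, clamp open, handle pointing up and towards the robot, 57 deg above level; 1.0 when it lies level towards the robot, clamp shut (stop at 1.02). Stiff (about 3 N at the grip), stays where left. The arm is linked to it: it swings down onto the bar as the handle goes down and locks at dead centre when the handle is level.
- clamp_pivot (a point): Axis of the handle's hinge, parallel to the block's y, 72 mm above the worktop (block frame -30, -30, +72 mm).
- handle_grip (a point): Middle of the handle's red sleeve, on its axis, 70 mm from the hinge axis; the sleeve is 16 mm thick and reaches from 40 to 99 mm from the hinge. It moves with the handle, down to 72 mm above the worktop when shut; nothing but the worktop lies beneath it there.
- clamp_foot: Black rubber foot of the clamp, 17 mm wide, sprung on the spindle at the tip of the clamp's arm, which stands raised at the start; origin at the centre of its face. When shut it presses on the bar in the middle of the channel, 45 mm left of the block's right-hand edge, with about 4 N.
- hacksaw: Small hacksaw with an orange handle lying on its side, 260 x 90 x 18 mm; to be left alone. Origin under the blade.
- ball_valve: Brass ball valve with a red lever, 32 x 115 x 49 mm, a spare part; to be left alone.
- tape_roll: Roll of white thread tape lying flat, 52 mm wide, 15 mm high; to be left alone.

How it is judged:
By the outcome, as a careful person would: the job done as asked, in the order asked, and still so for the second after the job is handed in, with the robot touching nothing.
It also fails if it takes over 48 s, if anything falls off the work surface, if the arm or the gripper's body presses on something with over 40 N, if the wrist force passes 120 N, or if a joint passes its speed limit or range.

## Working session

There is one attempt and no reset: what is moved stays moved. The work goes in short steps, Python scripts to look and compute and a tool call to move; the robot and the scene stay as the last step left them, time stands still between calls to the robot, and variables do not carry over. Pictures are saved under pics/ and viewed, at most 10 in all, crops included, and the job is handed in when it is done.

Besides the shell and the picture viewer there is one more tool, called as name(argument=value, ...), one argument or row to a line, values as JSON. arm_command: Moves the arm, as the interface text tells. Its arguments: {"type":"object","properties":{"motion":{"type":"array"},"grip_force":{"type":"number"}},"required":["motion"]}

```bash
mkdir -p pics
cat > h.py <<'E'
import numpy as np, cv2
from workcell import env, vision, workorder
def ray(im,u,v):
    R,_=cv2.Rodrigues(np.array(im["rvec"],float)); t=np.array(im["tvec"],float).ravel()
    d=R.T@np.array([(u-im["cx"])/im["fx"],(v-im["cy"])/im["fy"],1.]); return -R.T@t,d
def onplane(im,u,v,z):
    c,d=ray(im,u,v); return c+d*(z-c[2])/d[2]
def bydepth(im,u,v):
    c,d=ray(im,u,v); return c+d*im["z_map"][int(round(v)),int(round(u))]
def save(im,n,crop=None,s=1):
    p=im["pixels"]
    if crop: p=p[crop[1]:crop[3],crop[0]:crop[2]]
    cv2.imwrite(f"pics/{n}.png",cv2.resize(p[:,:,::-1],None,fx=s,fy=s,interpolation=cv2.INTER_CUBIC))
E
python3 - <<'E'
from h import *
import pickle
s=env.read_state(); print({k:np.round(v,3) for k,v in s.items()})
ims={n:vision.get_image(n) for n in("top","scene")}
pickle.dump(ims,open("i0.pkl","wb"))
for n in ims: save(ims[n],n+"0",s=1.4); print(n,ims[n]["fx"],ims[n]["cx"],ims[n]["cy"],ims[n]["rvec"],ims[n]["tvec"],ray(ims[n],280,210))
E
```

```text
{'time': np.float64(0.0), 'joint_pos': array([ 1.243,  0.087,  0.175,  1.66 , -0.   ,  1.571]), 'joint_velocities': array([-0.001,  0.   ,  0.001, -0.001,  0.   , -0.002]), 'tau': array([-0.0000e+00, -5.2039e+01,  4.6481e+01,  1.6000e-02,  0.0000e+00,
        0.0000e+00]), 'position': array([176.998, 520.534, 244.57 ]), 'eef_rot': array([ 0.163,  0.987, -0.001, -0.   ]), 'contact_force': array([ 0.249, -0.139,  0.164]), 'moment': array([0.015, 0.017, 0.003]), 'grasp_force': np.float64(0.0), 'width': np.float64(85.424)}
top 543.9219668393146 277.6467431260589 210.46291929093383 [ 2.15116436 -2.20372322  0.09846413] [ -33.55918865  531.42848964 1468.10273127] (array([ 399.5511338 ,  -41.13940529, 1509.15026724]), array([ 0.08851478, -0.00785593, -0.99605364]))
scene 381.23330337357015 277.38070716561276 214.85814406561795 [ 2.22648869 -0.56762226  0.26097704] [-482.23218527  236.76841844 1173.82982369] (array([  71.15605991, -873.87860458,  947.50019476]), array([ 0.37306438,  0.66753021, -0.64454323]))
```

View pics/top0.png

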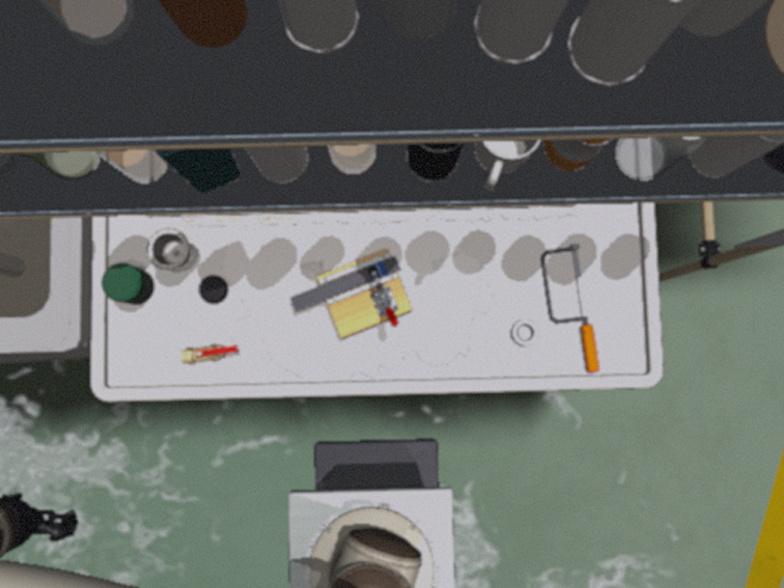

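View pics/scene0.png

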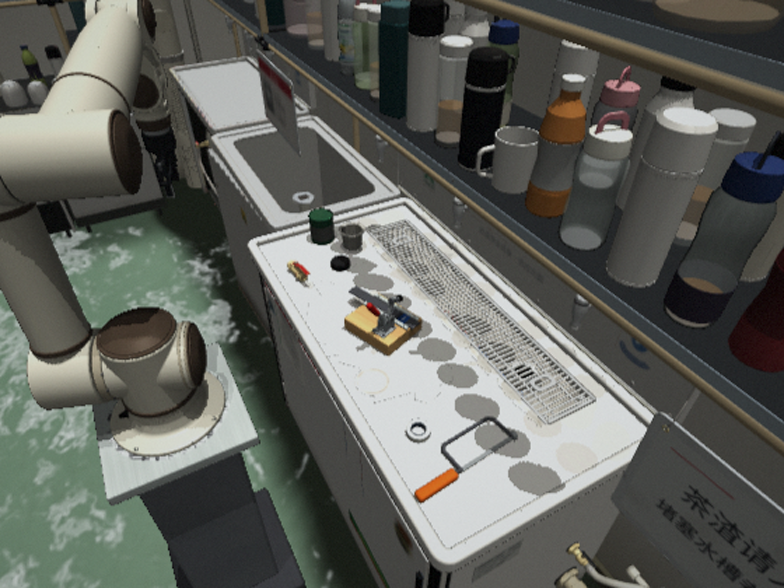

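The top view shows the block at about (365,295) in the view, with the bar's tail at its left end (295,303), the handle at (392,318), the valve at (210,353), the tape at (522,333) and the saw at (575,310). A green jar, a cup and a black puck stand further left.

Run:
```python
from h import *
import pickle
ims=pickle.load(open("i0.pkl","rb")); im=ims["top"]
save(im,"top0c",(195,165,305,250),7)
for n,u,v,z in [("tail",295,303,44),("barR",397,263,44),("blkFL",342,338,40),("blkFR",411,312,40),("handle",392,318,120),("valve",210,353,30),("puck",213,290,30),("jar",124,282,80),("shelf front",400,212,0),("saw",575,310,10)]:
    print(n,np.round(onplane(im,u/1.4,v/1.4,z)),np.round(bydepth(im,u/1.4,v/1.4)))
for v in (205,190,150,100): print(v,np.round(bydepth(im,270,v/1.4)))
```

```text
tail [517. 135.  44.] [517. 135.  43.]
barR [590. -64.  44.] [590. -64.  45.]
blkFL [447.  46.  40.] [447.  46.  41.]
blkFR [494. -89.  40.] [497. -90.   2.]
handle [479. -51. 120.] [477. -51. 150.]
valve [425. 302.  30.] [424. 297.  52.]
puck [547. 296.  30.] [548. 297.  25.]
jar [561. 452.  80.] [560. 446.  97.]
shelf front [699. -73.   0.] [699. -73.  -1.]
saw [ 492. -413.   10.] [ 493. -416.   -1.]
205 [616. -33. 469.]
190 [637. -33. 468.]
150 [694. -35. 469.]
100 [650. -38. 797.]
```

View pics/top0c.png

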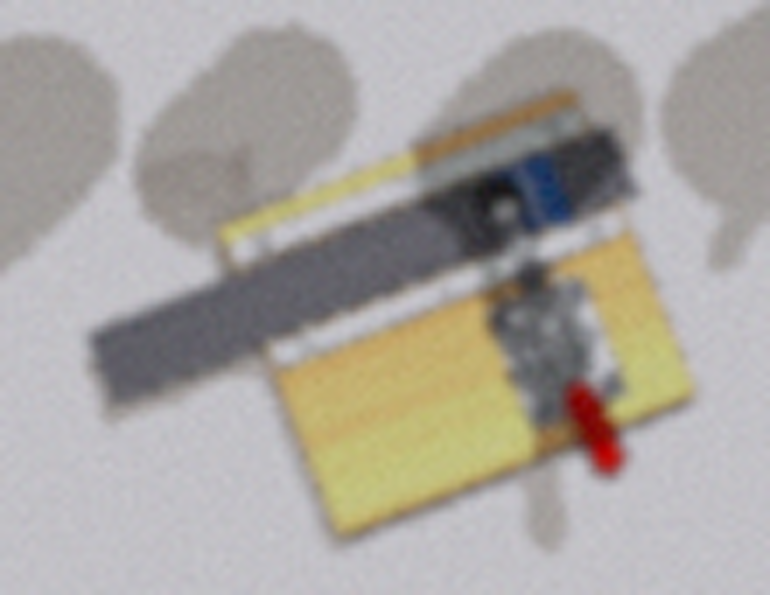

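The crop shows the bar from its tail at (105,375) to its right end at (625,165). The blue band is at about (545,190), and the clamp and the red handle (595,430) stand on the near side. The channel is turned about 20° left.

Run:
```python
from h import *
w=vision.get_image("wrist"); print(np.round(w["mount"],3),w["fx"],w["cx"],w["cy"])
im=__import__("pickle").load(open("i0.pkl","rb"))["top"]
p=im["pixels"].astype(int)
for nm,m in [("blue",(p[...,2]>p[...,0]+40)),("red",(p[...,0]>p[...,1]+80)&(p[...,0]>p[...,2]+80))]:
    m=m.copy(); m[:165]=0;m[250:]=0;m[:,:195]=0;m[:,305:]=0
    v,u=np.nonzero(m); print(nm,len(u),u.mean(),v.mean(),onplane(im,u.mean(),v.mean(),44))
```

```text
[[   0.      -0.951   -0.31    78.287]
 [   1.       0.      -0.       0.412]
 [   0.      -0.31     0.951 -127.926]
 [   0.       0.       0.       1.   ]] 309.46252521952715 282.29994578330513 209.04832517424967
blue 36 272.5833333333333 192.0 [579.23473926 -33.78975334  44.        ]
red 44 279.52272727272725 225.72727272727272 [487.20464904 -50.36135675  44.        ]
```

arm_command(
  motion=[
    [1, [333, -480, -70], 39],
    [1, [333, -480, -70], 39],
    [1, [333, -480, -70], 39],
    [1, [333, -480, -70], 39],
    [1, [333, -480, -70], 39],
    [1, [333, -480, -70], 39],
    [1, [333, -480, -70], 39],
    [1, [333, -480, -70], 39],
    [1, [333, -480, -70], 39],
    [1, [333, -480, -70], 39],
    [1, [333, -480, -70], 39],
    [1, [333, -480, -70], 39],
  ],
)

```text
time: 1.35
position: [507.9, 42.9, 175.6]
eef_rot: [-0.175, 0.984, 0.0, 0.0]
contact_force: [0.7, 1.1, 0.4]
width: -0.2
grasp_force: 0.0
```

```bash
cat >> h.py <<'E'
from scipy.spatial.transform import Rotation as Ro
def wrist():
    s=env.read_state(); w=vision.get_image("wrist")
    T=np.eye(4); T[:3,:3]=Ro.from_quat(s["eef_rot"]).as_matrix(); T[:3,3]=s["position"]
    W=np.linalg.inv(T@np.array(w["mount"]))
    w["rvec"]=cv2.Rodrigues(W[:3,:3])[0]; w["tvec"]=W[:3,3]; return w,s
E
python3 - <<'E'
from h import *
import pickle
wrist(); 
w,s=wrist(); pickle.dump(w,open("w1.pkl","wb")); print(s["time"],s["position"],s["joint_pos"]); save(w,"w1",s=1.4)
E
```

```text
1.4 [510.56676472  38.04543925 173.86230875] [ 0.0756512  -0.01893218 -0.07083401  1.51898932 -0.00240419 -0.27366593]
```

View pics/w1.png

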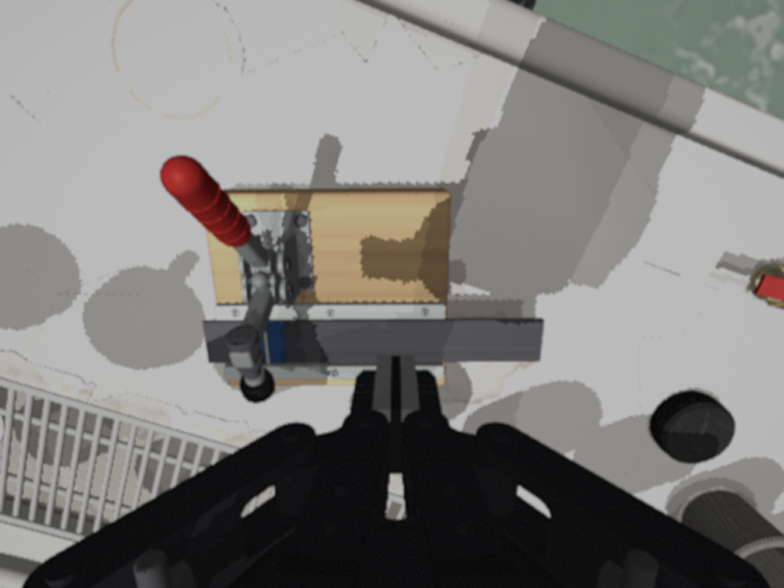

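The wrist view shows the bar from (205,342) to its tail at (543,340). The white line is at about (267,342), next to the clamp arm. The block's left edge is at x≈449, and the handle's tip is at (185,178). The fingers are shut at the bottom of the picture.

```bash
cat >> h.py <<'E'
def edge(g,v,u0,u1):
    r=np.abs(np.gradient(g[v-1:v+2,u0:u1].mean(0))); k=r.argmax(); a=max(k-2,0); w=r[a:k+3]
    return u0+a+(w*np.arange(len(w))).sum()/w.sum()
def edges(im,vs,u0,u1,z):
    g=cv2.cvtColor(im["pixels"],cv2.COLOR_RGB2GRAY).astype(float)
    return np.array([onplane(im,edge(g,v,u0,u1),v,z)[:2] for v in vs])
def vedges(im,us,v0,v1,z):
    g=cv2.cvtColor(im["pixels"],cv2.COLOR_RGB2GRAY).astype(float).T
    return np.array([onplane(im,u,edge(g,u,v0,v1),z)[:2] for u in us])
def line(P):
    vx,vy,x,y=cv2.fitLine(P.astype(np.float32),cv2.DIST_HUBER,0,.01,.01).ravel(); return np.array([x,y]),np.array([vx,vy])
E
python3 - <<'E'
from h import *
import pickle
w=pickle.load(open("w1.pkl","rb"))
B=edges(w,range(142,165,2),313,327,40); T=edges(w,range(232,256,2),380,394,44)
S=vedges(w,range(340,382,3),222,234,44)   # near (robot-side) long side of bar
for n,P in(("blkL",B),("tail",T),("side",S)):
    c,d=line(P); print(n,c,np.degrees(np.arctan2(d[1],d[0])),np.abs((P-c)@[-d[1],d[0]]).max())
c,d=line(S); d=d*np.sign(d[1]); print("protrusion",(T.mean(0)-B.mean(0))@d, "tail centre",T.mean(0),d)
Rr=edges(w,range(232,256,2),140,152,44); print("bar len",(T.mean(0)-Rr.mean(0))@d)
BF=vedges(w,range(240,312,4),131,141,40); c,d2=line(BF); print("front",c,np.degrees(np.arctan2(d2[1],d2[0])))
print("depths",[np.round(bydepth(w,u,v),1) for u,v in((370,245),(300,160),(130,125))])
E
```

```text
blkL [459.18747   54.474197] 37.073597 1.9745458348639955
tail [514.3655  139.42677] 20.568707 0.07169205212527083
side [507.79868 110.3222 ] -71.04767 0.6151040352980157
protrusion 62.31373610107994 tail centre [514.17849549 139.35487888] [-0.3247814  0.9457891]
bar len 218.3768124717251
front [463.64664     4.6414495] -69.91551
depths [array([521.7, 126.7,  42.4]), array([471.4,  38.8,  39.5]), array([467.8, -51.8, 156.4])]
```

Run:
```python
from h import *
import pickle
w=pickle.load(open("w1.pkl","rb"))
p=w["pixels"].astype(np.float32); sat=p[...,0]-p[...,2]
us=[]
vs=list(range(142,212,3))
for v in vs: us.append(edge(sat,v,310,330))
B=np.array([onplane(w,u,v,40)[:2] for u,v in zip(us,vs)])
print(np.round(us,1))
c,d=line(B); print("blkL",c,np.degrees(np.arctan2(d[1],d[0])))
e=np.array([-np.sin(np.radians(20.2)),np.cos(np.radians(20.2))]); print((np.array([514.2,139.4])-B)@e)
print(np.round(sat[175,312:328]),np.round(sat[150,312:328]))
```

```text
[321.  321.1 321.  321.  320.8 320.8 320.7 320.5 320.3 320.2 320.1 320.
 319.8 319.6 319.6 319.7 319.7 319.5 319.4 319.3 319.1 319.1 319.  318.7]
blkL [483.17035   61.743835] 20.309034
[62.42249623 62.2128271  62.22192687 62.15566309 62.2098236  62.1361723
 62.12721918 62.17039965 62.23245002 62.23093228 62.28664147 62.25003614
 62.3310806  62.40302505 62.28392953 62.13864821 62.05405605 62.08958733
 62.12531669 62.08980709 62.19405027 62.10227093 62.12845769 62.28773397]
[40. 40. 40. 40. 40. 40. 39. 36. 23. 10.  5.  6.  6.  5.  5.  5.] [41. 42. 42. 41. 42. 41. 42. 41. 38. 23.  7.  4.  4.  5.  4.  5.]
```

arm_command(
  motion=[
    [1, [-17, 155, 0], 0],
    [1, [-17, 155, 0], 0],
    [1, [-17, 155, 0], 0],
    [1, [-17, 155, 0], 0],
    [1, [-17, 155, -131], 0],
    [1, [-17, 155, -131], 0],
    [1, [-17, 155, -131], 0],
    [1, [-17, 155, -131], 0],
    [1, [-17, 155, -131], 0],
  ],
)

```text
time: 2.35
position: [490.0, 199.9, 45.7]
eef_rot: [-0.176, 0.984, -0.0, -0.0]
contact_force: [0.6, -0.1, 1.1]
width: 0.3
grasp_force: 0.0
```

Run:
```python
from h import *
w,s=wrist(); print(s["time"],s["position"],s["contact_force"]); save(w,"w2",s=1.4)
```

```text
2.35 [490.04313635 199.87092399  45.69551237] [ 0.60836494 -0.09234379  1.10593474]
```

View pics/w2.png

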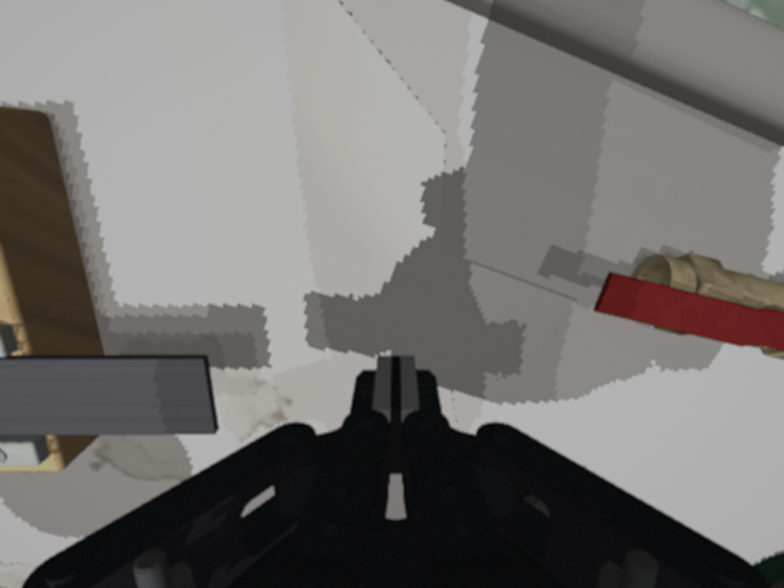

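The wrist view shows the tail end at (213,395). The shut fingers are at x 357–438, about 47 mm short of it and in line with the bar.

arm_command(
  motion=[
    [1, [7, -19, 0], 0],
    [1, [13.9, -37.5, 0], 0],
    [1, [15.3, -41.3, 0], 0],
    [1, [16.7, -45, 0], 0],
    [1, [18, -48.8, 0], 0],
    [1, [19.4, -52.5, 0], 0],
    [1, [20.8, -56.3, 0], 0],
    [1, [22.2, -60, 0], 0],
    [1, [22.9, -61.9, 0], 0],
    [1, [23.6, -63.8, 0], 0],
    [1, [24.3, -65.7, 0], 0],
    [1, [24.3, -65.7, 0], 0],
  ],
)

```text
time: 3.6
position: [514.5, 134.0, 44.9]
eef_rot: [-0.175, 0.984, -0.0, -0.0]
contact_force: [-0.3, 1.0, 0.2]
width: -0.1
grasp_force: 0.0
```

```bash
cat >> h.py <<'E'
def prot(w,lo_b,lo_t,name):
    # protrusion from tail edge & block left edge; lo_*: (u0,u1,rows)
    p=w["pixels"].astype(np.float32); sat=p[...,0]-p[...,2]
    e=np.array([-np.sin(np.radians(20.3)),np.cos(np.radians(20.3))])
    B=np.array([onplane(w,edge(sat,v,*lo_b[:2]),v,40)[:2] for v in lo_b[2]]); T=edges(w,lo_t[2],*lo_t[:2],44)
    return np.median(T@e)-np.median(B@e),np.std(T@e),np.std(B@e),T.mean(0)
E
python3 - <<'E'
from h import *
import pickle
w,s=wrist(); print(s["time"],s["position"],s["contact_force"]); save(w,"w3",s=1.4); pickle.dump(w,open("w3.pkl","wb"))
E
```

```text
3.6 [514.50470101 134.04060404  44.85931181] [-0.26367134  0.97243913  0.18071299]
```

View pics/w3.png

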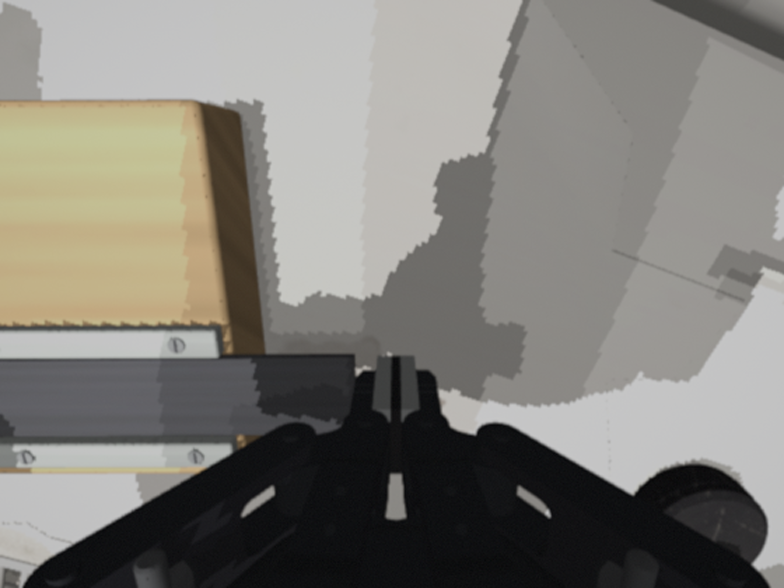

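The tail is now in contact with the fingers at about (354,365). The block's left edge runs from (198,105) to (230,350).

Run:
```python
from h import *
import pickle
w=pickle.load(open("w3.pkl","rb")); g=w["pixels"][...,0].astype(float)
e=np.array([-np.sin(np.radians(20.3)),np.cos(np.radians(20.3))])
Q=[]
for v in range(90,222,8):
    u0=int((200+(v*1.4-105)*.13)/1.4); u=edge(g,v,u0-8,u0+9); Q.append([v,u,onplane(w,u,v,40)[:2]@e])
print(np.round(Q,1).tolist())
for v in range(256,264): u=edge(g,v,246,258); print(v,u,onplane(w,u,v,44)[:2]@e, np.round(g[v,248:258]))
print("tcp",np.array([514.5,134.04])@e)
```

```text
[[90.0, 144.7, -108.3], [98.0, 145.8, -108.3], [106.0, 146.8, -108.3], [114.0, 147.8, -108.3], [122.0, 148.9, -108.3], [130.0, 149.8, -108.4], [138.0, 150.9, -108.3], [146.0, 151.9, -108.3], [154.0, 153.0, -108.3], [162.0, 153.9, -108.4], [170.0, 154.9, -108.4], [178.0, 156.1, -108.3], [186.0, 157.0, -108.4], [194.0, 158.1, -108.4], [202.0, 159.5, -108.2], [210.0, 160.6, -108.2], [218.0, 161.5, -108.2]]
256 253.13917525773195 -66.64097702171199 [ 42.  40.  39.  36.  39.  64.  94. 101. 101. 101.]
257 253.1904761904762 -66.63294642745966 [ 43.  41.  39.  38.  40.  64.  95. 102. 101.  99.]
258 253.22606382978722 -66.63215193738846 [ 42.  39.  39.  39.  37.  63.  94. 100. 101. 100.]
259 253.313672922252 -66.6073135532741 [ 39.  38.  37.  36.  39.  59.  91. 100. 100.  99.]
260 253.34794520547945 -66.60709732212963 [ 39.  40.  39.  38.  38.  55.  85.  98. 100.  99.]
261 253.19693094629156 -66.69270325510082 [39. 40. 40. 39. 39. 60. 89. 98. 98. 99.]
262 253.0438247011952 -66.77947047728352 [ 42.  39.  39.  38.  44.  80. 115. 116. 114. 115.]
263 253.09036144578315 -66.77375245029606 [ 43.  41.  40.  38.  49.  97. 144. 155. 155. 152.]
tcp -52.78375993906138
```

arm_command(
  motion=[
    [1, [0, 0, 0], 0],
    [1, [0, 0, 0], 0],
    [1, [0, 0, 0], 0],
  ],
)

```text
time: 3.95
position: [514.4, 134.3, 44.8]
eef_rot: [-0.176, 0.984, -0.0, -0.0]
contact_force: [0.2, 0.5, -0.9]
width: -0.3
grasp_force: 0.0
```

arm_command(
  motion=[
    [1, [0.7, -1.9, 0], 0],
    [1, [1.4, -3.8, 0], 0],
    [1, [2.1, -5.6, 0], 0],
    [1, [2.8, -7.5, 0], 0],
    [1, [3.3, -8.9, 0], 0],
    [1, [3.6, -9.8, 0], 0],
    [1, [3.8, -10.3, 0], 0],
    [1, [3.8, -10.3, 0], 0],
    [1, [3.8, -10.3, 0], 0],
  ],
)

```text
time: 4.85
position: [518.3, 123.9, 45.0]
eef_rot: [-0.175, 0.984, -0.0, 0.0]
contact_force: [-0.5, 0.1, 0.0]
width: -0.1
grasp_force: 0.0
```

```bash
cat > m.py <<'E'
from h import *
w,s=wrist(); g=w["pixels"][...,0].astype(float)
e=np.array([-np.sin(np.radians(20.3)),np.cos(np.radians(20.3))])
print(s["time"],s["position"],s["position"][:2]@e,s["contact_force"])
Q=[]
for v in range(98,222,8):
    u0=int((233+(v*1.4-105)*.10)/1.4); u=edge(g,v,u0-16,u0+17); Q.append(onplane(w,u,v,40)[:2]@e)
t=[onplane(w,edge(g,v,246,258),v,44)[:2]@e for v in range(256,261)]
print(np.round(Q,1),np.round(t,1),np.median(t)-np.median(Q))
E
python3 m.py
```

```text
4.85 [518.28303777 123.94142474  44.9513335 ] -63.5675726076003 [-0.52203149  0.08563684  0.04090157]
[-108.5 -108.5 -108.5 -108.5 -108.5 -108.6 -108.6 -108.5 -108.5 -108.5
 -108.4 -108.4 -108.6 -108.5 -108.5 -108.5] [-77.4 -77.4 -77.4 -77.4 -77.3] 31.09606878941534
```

arm_command(
  motion=[
    [1, [-5, 14, 0], 0],
    [1, [-5, 14, 50], 0],
    [1, [-5, 14, 100], 0],
    [1, [-5, 14, 155], 0],
    [1, [-5, 14, 155], 0],
    [1, [3, -35, 155], 0],
    [1, [3, -85, 155], 0],
    [1, [3, -135, 155], 0],
    [1, [3, -185, 155], 0],
    [1, [3, -207, 155], 0],
    [1, [3, -207, 155], 0],
    [1, [3, -207, 155], 0],
  ],
)

```text
time: 6.1
position: [521.1, -82.6, 199.7]
eef_rot: [-0.175, 0.985, 0.0, -0.0]
contact_force: [-0.6, 0.7, 0.3]
width: -0.1
grasp_force: 0.0
```

Run:
```python
from h import *
import pickle
wrist()
w,s=wrist(); print(s["time"],s["position"]); save(w,"w4",(180,150,460,360),2.8); pickle.dump(w,open("w4.pkl","wb"))
```

```text
6.15 [521.20979808 -82.09454865 199.76140235]
```

View pics/w4.png

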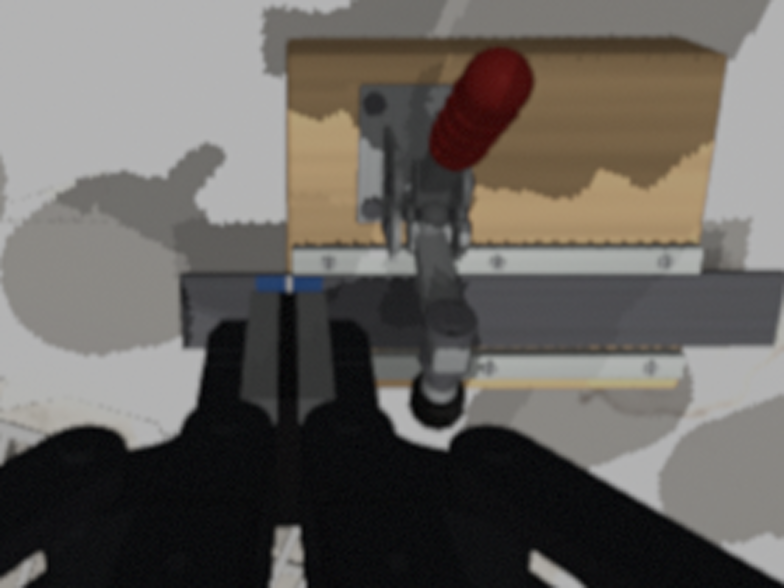

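The view shows the white line at crop (289,283) and the block's right edge at crop x≈289, so they are nearly level.

```bash
cat > m2.py <<'E'
import sys,pickle
from h import *
w=pickle.load(open(sys.argv[1],"rb")); p=w["pixels"].astype(np.float32)
e=np.array([-np.sin(np.radians(20.3)),np.cos(np.radians(20.3))])
sat=p[...,0]-p[...,2]; red=p[...,0]
c=int(sys.argv[2]); dv=int(sys.argv[3]) if len(sys.argv)>3 else 0
Q=[]
for v in range(170,236,5):
    u=edge(sat,v+dv,c-9,c+10); Q.append((u,onplane(w,u,v+dv,40)[:2]@e))
L=[]
for v in range(249,254):
    r=red[v+dv,c-6:c+7]; r=np.clip(r-np.median(r)-8,0,None); u=c-6+(r*np.arange(13)).sum()/r.sum(); L.append((u,onplane(w,u,v+dv,44)[:2]@e))
print(np.round(Q,2).tolist()); print(np.round(L,2).tolist())
print("line-edge",np.median(np.array(L)[:,1])-np.median(np.array(Q)[:,1]))
E
python3 m2.py w4.pkl 283
python3 - <<'E'
import pickle,numpy as np
p=pickle.load(open("w4.pkl","rb"))["pixels"]
print(p[249:254,276:291,0])
E
```

```text
[[282.04, -258.53], [282.08, -258.49], [282.28, -258.31], [282.24, -258.36], [281.96, -258.62], [281.99, -258.6], [282.02, -258.58], [282.11, -258.5], [282.12, -258.49], [282.15, -258.47], [282.12, -258.5], [282.35, -258.28], [282.01, -258.62], [281.94, -258.7]]
[[282.76, -257.89], [282.76, -257.89], [282.76, -257.88], [282.77, -257.88], [282.88, -257.77]]
line-edge 0.6142512718677722
[[ 40  39  39  39  41  63 107 130  90  48  40  40  39  40  38]
 [ 37  38  39  37  39  65 115 140  96  45  33  34  34  37  34]
 [ 37  39  37  37  37  64 115 142  97  44  33  34  35  35  37]
 [ 36  37  37  34  38  62 113 139  94  42  34  35  36  35  36]
 [ 40  39  39  35  33  50  96 120  82  40  36  38  38  40  39]]
```

arm_command(
  motion=[
    [1, [-8, 221, 0], 0],
    [1, [-8, 221, 0], 0],
    [1, [-8, 221, 0], 0],
    [1, [-8, 221, 0], 0],
    [1, [-8, 221, 0], 0],
    [1, [-8, 221, -155], 0],
    [1, [-8, 221, -155], 0],
    [1, [-8, 221, -155], 0],
    [1, [-8, 221, -155], 0],
    [1, [-8, 221, -155], 0],
  ],
)

```text
time: 7.2
position: [512.4, 138.8, 45.0]
eef_rot: [-0.176, 0.984, -0.0, -0.001]
contact_force: [-0.3, 0.2, 1.1]
width: -0.3
grasp_force: 0.0
```

arm_command(
  motion=[
    [1, [1.5, -4, 0], 0],
    [1, [2.9, -8, 0], 0],
    [1, [4, -11, 0], 0],
    [1, [4.6, -12.5, 0], 0],
    [1, [5, -13.7, 0], 0],
    [1, [5.3, -14.7, 0], 0],
    [1, [5.3, -14.7, 0], 0],
    [1, [5.3, -14.7, 0], 0],
  ],
)

```text
time: 8.0
position: [518.4, 123.2, 44.8]
eef_rot: [-0.176, 0.984, -0.0, -0.0]
contact_force: [-0.3, -0.8, -0.1]
width: 0.4
grasp_force: 0.0
```

```bash
python3 m.py
```

```text
8.0 [518.43969217 123.23776914  44.82903299] -64.28187239913211 [-0.30557662 -0.76007459 -0.14975616]
[-108.5 -108.7 -108.5 -108.6 -108.6 -108.5 -108.5 -108.5 -108.5 -108.6
 -108.5 -108.5 -108.5 -108.4 -108.4 -108.6] [-78.1 -78.1 -78.2 -78.2 -78.1] 30.350640914329915
```

Run:
```python
from h import *
import pickle
a=np.radians(20.3); e=np.array([-np.sin(a),np.cos(a)]); f=np.array([np.cos(a),np.sin(a)])
for n in("w1.pkl","w4.pkl"):
    w=pickle.load(open(n,"rb")); p=w["pixels"].astype(int); z=w["z_map"]
    R,_=cv2.Rodrigues(w["rvec"]); vv,uu=np.mgrid[:420,:560]
    d=np.stack([(uu-w["cx"])/w["fx"]*z,(vv-w["cy"])/w["fy"]*z,z],-1)-w["tvec"]
    X=d@R  # R^T (x-t)
    ef=np.stack([X[...,:2]@e,X[...,:2]@f,X[...,2]],-1)
    m=(p[...,0]>p[...,1]+60)&(p[...,0]>p[...,2]+60)&(z>0)&(abs(ef[...,0]+213)<40)&(ef[...,2]>60)
    q=ef[m]; print(n,len(q),"red top",np.round(q[q[:,2].argsort()][[5,len(q)//2,-5]],1), q[:,0].mean(), np.percentile(q[:,0],[3,97]))
    m=(z>0)&(abs(ef[...,0]+213)<25)&(ef[...,1]>445)&(ef[...,1]<560)&(ef[...,2]>50)
    q=ef[m]
    for lo in range(445,560,12):
        k=(q[:,1]>=lo)&(q[:,1]<lo+12)
        if k.any(): print(lo,np.round(np.percentile(q[k,2],[10,97]),0),np.round(np.percentile(q[k,0],[3,97])))
```

```text
w1.pkl 1536 red top [[-209.   451.3  114.5]
 [-209.1  429.5  149.8]
 [-213.6  421.1  157.5]] -211.45830172424044 [-217.22480449 -206.90344103]
445 [100. 126.] [-217. -207.]
457 [ 62. 101.] [-224. -202.]
469 [ 76. 250.] [-223. -189.]
481 [ 78. 249.] [-223. -188.]
493 [ 85. 123.] [-220. -202.]
505 [111. 121.] [-218. -206.]
517 [104. 113.] [-220. -206.]
529 [105. 112.] [-219. -205.]
w4.pkl 144 red top [[-217.8  417.4  152.9]
 [-215.4  417.6  154.9]
 [-215.8  418.8  157.2]] -215.63753665516813 [-218.41283192 -212.76225403]
445 [241. 275.] [-237. -200.]
457 [239. 267.] [-236. -216.]
469 [ 78. 258.] [-232. -204.]
481 [ 73. 113.] [-227. -202.]
493 [ 89. 123.] [-224. -205.]
505 [111. 121.] [-220. -208.]
517 [105. 113.] [-222. -207.]
529 [107. 112.] [-222. -207.]
```

arm_command(
  motion=[
    [1, [-5, 14, 0], 0],
    [1, [-5, 14, 50], 0],
    [1, [-5, 14, 100], 0],
    [1, [-5, 14, 150], 0],
    [1, [-5, 14, 175], 0],
    [1, [-12, -35, 175], 0],
    [1, [-18, -84, 175], 0],
    [1, [-23, -132, 175], 0],
    [1, [-27, -169, 175], 0],
    [1, [-27, -169, 175], 0],
    [1, [-27, -169, 175], 0],
    [1, [-27, -169, 175], 0],
  ],
)

```text
time: 9.25
position: [491.6, -44.7, 219.9]
eef_rot: [-0.176, 0.984, 0.0, 0.0]
contact_force: [-0.6, -0.0, -0.3]
width: 0.1
grasp_force: 0.0
```

Run:
```python
from h import *
import pickle
w,s=wrist(); w,s=wrist();print(s["time"],s["position"]); save(w,"w5",s=1.2); pickle.dump(w,open("w5.pkl","wb"))
a=np.radians(20.3)
for al in (60,57,50,43,36,29,22,15,8,0,-1.5):
    b=np.radians(al); F=470.7-80*np.cos(b)+8*np.sin(b)+11; z=72+80*np.sin(b)+8*np.cos(b)+14
    W=np.array([F*np.cos(a)+213*np.sin(a),F*np.sin(a)-213*np.cos(a),z]); print(al,np.round(W-s["position"],1))
```

```text
9.3 [491.64714925 -44.50121662 219.84620665]
60 [  3.    0.4 -60.6]
57 [ -0.5  -0.9 -62.4]
50 [ -8.5  -3.9 -67.4]
43 [-15.7  -6.6 -73.4]
36 [-22.3  -9.  -80.4]
29 [-28.  -11.1 -88.1]
22 [-32.7 -12.8 -96.5]
15 [ -36.5  -14.2 -105.4]
8 [ -39.2  -15.2 -114.8]
0 [ -41.   -15.9 -125.8]
-1.5 [ -41.2  -16.  -127.9]
```

View pics/w5.png

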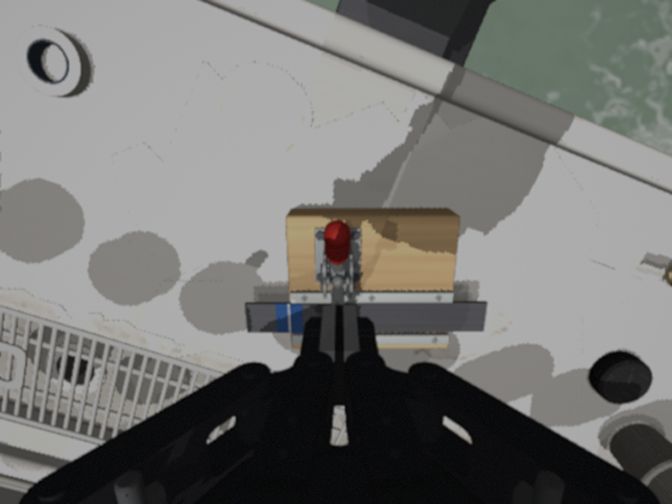

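The handle at (338,240) is centred on the fingers' column, and the line at (290,318) sits at the block's edge.

arm_command(
  motion=[
    [1, [3, 0.5, -30], 0],
    [1, [3, 0.5, -52], 0],
    [1, [3, 0.5, -58], 0],
    [1, [-0.5, -1, -62.5], 0],
    [1, [-8.5, -4, -67.5], 0],
    [1, [-15.5, -6.5, -73.5], 0],
    [1, [-22, -9, -80.5], 0],
    [1, [-28, -11, -88], 0],
    [1, [-32.5, -13, -96.5], 0],
    [1, [-36.5, -14, -105.5], 0],
    [1, [-39, -15, -115], 0],
    [1, [-39, -15, -115], 0],
  ],
)

```text
time: 10.55
position: [451.6, -60.9, 103.2]
eef_rot: [-0.175, 0.985, 0.0, -0.001]
contact_force: [-0.0, 0.5, -0.4]
width: -0.1
grasp_force: 0.0
```

arm_command(
  motion=[
    [1, [-1, -0.5, -5], 0],
    [1, [-1.5, -0.8, -9], 0],
    [1, [-1.5, -0.8, -11], 0],
    [1, [-1.5, -0.8, -12.5], 0],
    [1, [-1.5, -0.8, -13.5], 0],
    [1, [-1.5, -0.8, -13.5], 0],
  ],
)

```text
time: 11.15
position: [451.0, -61.5, 91.9]
eef_rot: [-0.176, 0.984, -0.0, 0.0]
contact_force: [-3.7, 0.7, 5.8]
width: 0.1
grasp_force: 3.2
```

Run:
```python
from h import *
w,s=wrist();print(s["time"],s["position"],s["contact_force"]); save(w,"w6",s=1.2)
```

```text
11.15 [450.99052543 -61.49537204  91.85092112] [-3.723779    0.66225826  5.81530231]
```

View pics/w6.png

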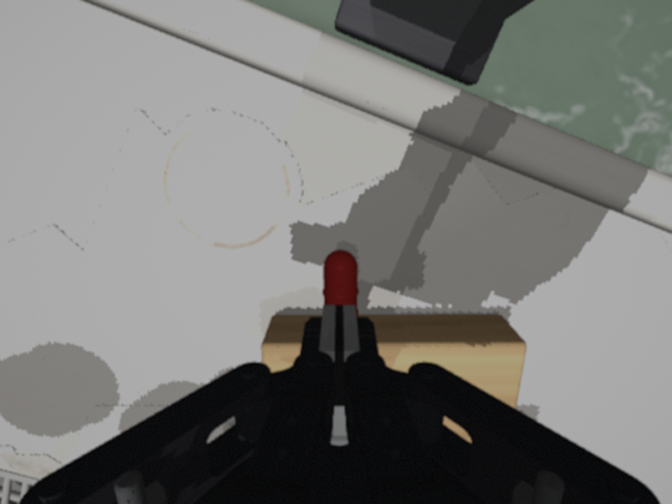

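The fingertips are on the sleeve (340,285) with the handle about level. I press on gently until the stop shows in the force.

arm_command(
  motion=[
    [1, [0, 0, -1.5], 0],
    [1, [0, 0, -3], 0],
    [1, [0, 0, -3], 0],
    [1, [0, 0, -3], 0],
  ],
)

```text
time: 11.6
position: [451.1, -61.6, 91.2]
eef_rot: [-0.176, 0.984, -0.0, 0.001]
contact_force: [-12.9, -0.5, 27.4]
width: 0.4
grasp_force: 13.8
```

arm_command(
  motion=[
    [1, [0, 0, 10], 0],
    [1, [0, 0, 50], 0],
    [1, [0, 0, 110], 0],
    [1, [0, 0, 110], 0],
    [1, [30, -15, 110], 0],
    [1, [58, -21, 110], 0],
    [1, [58, -21, 110], 0],
    [1, [58, -21, 110], 0],
    [1, [58, -21, 110], 0],
  ],
)

```text
time: 12.5
position: [508.5, -82.3, 198.2]
eef_rot: [-0.176, 0.984, 0.0, -0.0]
contact_force: [0.1, -0.9, -0.6]
width: 0.1
grasp_force: 0.0
```

Run:
```python
from h import *
import pickle
wrist()
w,s=wrist(); print(s["time"],s["position"],s["contact_force"]); save(w,"w7",(180,150,460,360),2.8); pickle.dump(w,open("w7.pkl","wb"))
```

```text
12.55 [508.46335574 -82.29003798 198.41261074] [ 0.5374498  0.1447065 -0.0236584]
```

View pics/w7.png

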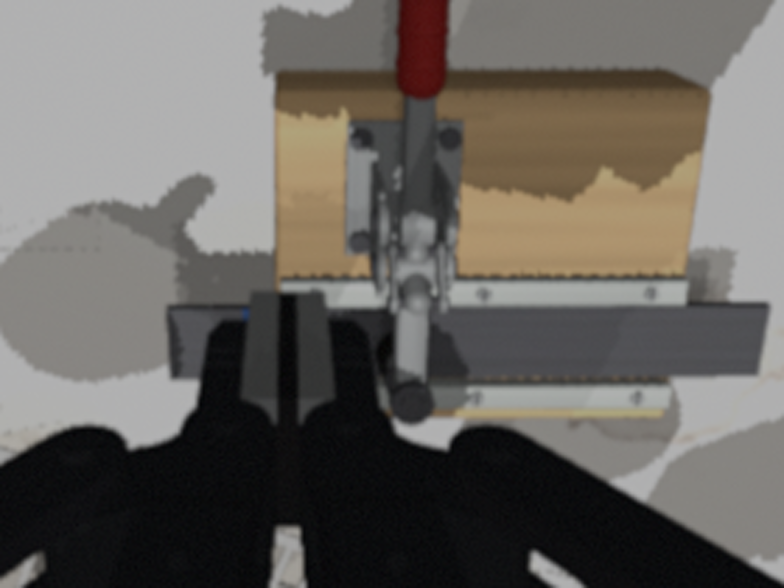

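The handle is level and the foot is down on the bar at crop (410,400). The fingers hide the line, so I shift the camera.

arm_command(
  motion=[
    [1, [18, 2, 5], 0],
    [1, [18, 2, 5], 0],
    [1, [18, 2, 5], 0],
    [1, [18, 2, 5], 0],
  ],
)

```text
time: 13.0
position: [526.3, -80.5, 203.4]
eef_rot: [-0.176, 0.984, 0.0, -0.0]
contact_force: [-0.1, -0.6, 0.5]
width: -0.1
grasp_force: 0.0
```

```bash
python3 - <<'E'
from h import *
import pickle
wrist()
w,s=wrist(); print(s["time"],s["position"],s["contact_force"]); pickle.dump(w,open("w8.pkl","wb"))
p=w["pixels"].astype(int)
print([(v,int(270+p[v,270:295,0].argmax()),p[v,270:295,0].max()) for v in range(240,256)])
# handle level: angle from red sleeve depth
z=w["z_map"];m=(p[...,0]>p[...,1]+60)&(p[...,0]>p[...,2]+60)&(z>0); vv,uu=np.nonzero(m)
Q=np.array([bydepth(w,u,v) for u,v in zip(uu,vv)]); a=np.radians(20.3); F=Q[:,0]*np.cos(a)+Q[:,1]*np.sin(a); E=-Q[:,0]*np.sin(a)+Q[:,1]*np.cos(a)
k=(abs(E+213)<5); print(k.sum(),"slope deg",np.degrees(np.polyfit(F[k],Q[k,2],1)[0]),Q[k,2].mean())
E
python3 m2.py w8.pkl 282 -5
```

```text
13.05 [526.42165916 -80.48395816 203.39286659] [ 0.47600983 -1.0777565  -0.01943458]
[(240, 286, np.int64(152)), (241, 286, np.int64(125)), (242, 283, np.int64(87)), (243, 283, np.int64(117)), (244, 283, np.int64(131)), (245, 283, np.int64(140)), (246, 283, np.int64(142)), (247, 283, np.int64(143)), (248, 283, np.int64(144)), (249, 283, np.int64(143)), (250, 283, np.int64(143)), (251, 283, np.int64(140)), (252, 283, np.int64(119)), (253, 283, np.int64(76)), (254, 270, np.int64(57)), (255, 270, np.int64(58))]
737 slope deg 2.236055411361409 76.90402580479719
[[282.23, -258.69], [282.17, -258.75], [282.34, -258.6], [282.57, -258.38], [282.76, -258.2], [282.48, -258.47], [282.42, -258.54], [282.57, -258.4], [282.53, -258.44], [282.58, -258.4], [282.58, -258.41], [282.57, -258.41], [282.18, -258.81], [282.12, -258.88]]
[[282.55, -258.46], [282.58, -258.43], [282.58, -258.43], [282.59, -258.42], [282.57, -258.44]]
line-edge 0.024117036503184863
```

```bash
python3 -c "
from workcell import workorder; print(workorder.close_job())"
```

```text
the job is handed in; nothing more can be done
None
```

The job is handed in at about 13 s on the robot's clock. The scribed line measures within about 0.1 mm of the block's right-hand edge. The clamp handle was pressed down to its stop, the arm is clear, and nothing else was moved.

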